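# Set out the rum station on the sideboard

## Task

Set out the three drink mats for rum: stand the white-rimmed orange cup centred on the mat nearest the rum bottle, the all-orange cup centred on the mat nearest the ice bucket, and the jigger upright and centred on the mat between those two. Then cover the all-orange cup with the wooden lid, its boss properly down in the cup's mouth so that it sits level. Leave the bottle, the ice bucket and the muddler where they are, and let go of everything.

Things in the scene. Friction and masses are not known exactly. Their poses are not given: they have to be found in the camera images.
- cup_plain_mid (a point): Straight-sided cup, glazed orange all over, no handle: 64 mm across, 90 mm tall, walls 4 mm, inside 56 mm across, open at the top; 0.15-0.27 kg. The point is its centre, 45 mm above its foot; z axis up when upright.
- cup_white_mid (a point): The same cup (64 mm across, 90 mm tall, walls 4 mm) but with its top 24 mm white inside and out: the white-rimmed orange cup. The point is its centre, 45 mm above its foot; z axis up when upright.
- jigger_mid (a point): Stainless double jigger standing upright, small measure (42 mm across, solid-bottomed) below, narrow waist (24 mm across, 34 to 44 mm up), open large measure above (44 mm across, straight from 52 to 90 mm up); 90 mm tall, about 0.14 kg. The point is its centre, 45 mm above its foot; z axis up when upright.
- lid_mid (a point): Round pale wooden cup lid, 70 g, 48 mm tall, standing on its boss: underneath a tapering boss (40 to 49 mm across, 6 mm deep, enters a cup's mouth), then a disc 72 mm across, 8 mm thick, on top an upright darker wood knob 20 mm across, 34 mm tall. The point: half-way up the knob, 31 mm above the boss's underside, 17 mm above the disc; 25 mm above a cup's rim when seated. z axis up.
- mat_cork: Round cork drink mat, tan, 100 mm across, 5 mm thick, fixed to the top. Origin at the centre of its underside, on the sideboard top.
- mat_marble: Round white marble drink mat, 100 mm across, 5 mm thick, fixed to the top. Origin at the centre of its underside.
- mat_blue: Round blue drink mat, 100 mm across, 5 mm thick, fixed to the top. Origin at the centre of its underside. The three mats lie roughly in a row from left to right in any order, the bottle beyond one end of the row and the ice bucket beyond the other.
- bottle_mid (a point): Empty tall amber rum bottle, 76 mm across, 290 mm tall, loose and standing at one end of the row of mats. The point is its centre, 145 mm up. Not to be moved.
- bucket_mid (a point): Clear glass ice bucket, 144 mm across at the rim, 130 mm tall, a steel tong clipped to its rim on the far side and rising to 178 mm, some ice in it; loose, standing at the other end of the row. The point is on its axis, 65 mm up. Not to be moved.
- muddler_mid (a point): Pale wooden muddler, 215 mm long, up to 34 mm thick, lying on its side beyond the mats. The point is the middle of its length, 17 mm up; x axis along it. Not to be moved.
Things that resemble listed ones, but are neither listed nor needed, are in the scene too. What is shaped like the mat_marble but green or red is not meant.

How it is judged:
By the outcome, as a careful person would: the job done as asked, in the order asked, and still so for the second after the job is handed in, with the robot touching nothing.
It also fails if it takes over 102 s, if anything falls off the work surface, if the arm or the gripper's body presses on something with over 40 N, if the wrist force passes 120 N, or if a joint passes its speed limit or range.

## Robot

A 6-joint arm with a two-finger parallel gripper is mounted at the origin on the work surface. World frame = base frame: x ahead of the robot, y to its left, z up, the work surface at z = 0. Lengths are in m, angles in degrees, forces in N, time in s.
With the tool pointing down it reaches from about 0.25 to 0.725 m from the base axis. Payload 9.7 kg.
Tool frame: the origin (TCP) lies midway between the tips of the shut fingers; the grasp point (between the pads) lies 19 mm behind it; z points along the fingers, y is the line along which they close (so a half turn about z gives the same grasp; the last joint's range is limited). The gripper opens to 85 mm and grips with 20 to 120 N. Pads are 22 mm wide; open, the fingers measure 114 mm over their backs; the gripper's body (76 mm by 85 mm) begins 54 mm behind the grasp point. The pads swing forward as they close: fully open they stand 13 mm farther back than shut.
Start: joints at [63.426, 4.979, 10.078, 95.1, 0, 90], TCP at [0.246, 0.492, 0.231] pointing down, gripper open.
Joint ranges: [-179.16, 179.16], [-48.56, 103.87], [-65.8, 70.77], [-126.05, 130.52], [-82.76, 87.17], [-180, 180]. Speed limits (degrees/s): [127.2, 127.2, 147.25, 180, 180, 180].

## Interface

Orientations are given as [roll, pitch, yaw] about the fixed x, y, z axes, in that order (R = Rz(yaw) Ry(pitch) Rx(roll)).
In Python, from workcell import bot gives the robot as it stands. The module is installed in compiled form; this text tells all that it offers.
- The arm moves only by the tool send_rows, never from a script. Its argument "moves" is one flat list of numbers, 7 for each row, row after row: the shift along the world's x, y, z normalised to -1 to 1, where 1 is 0.025 m, then the turn, a rotation vector about the world's x, y, z normalised to -1 to 1, where 1 is 0.15 rad, then the closure, from -1 (fully open) to 1 (shut), so that 0 is half open. A call has 1 to 8 rows; each row shifts and turns the commanded pose from where the row before left it; what a row does not reach is not made up. A row lasts 1/8 s, in which the tool goes at most 62.5 mm and 10.7 degrees, less where a joint would pass 70% of its speed; a pose out of reach is approached as far as the arm can. A call with a number of a shift or a turn outside -1 to 1 is refused whole. A call with a gripper value outside its range is refused whole. The fingers move at their own pace and stop on an object; "squeeze" is the grip in N (left out, the last holds). Time passes only in rows, so rows that do not move let the fingers close. It gives the time, the measured TCP pose, the force, the opening and the grip force at its end, in the units of the state.
- bot.get_obs(): the state, without advancing time (a new reading comes with each control period).
- bot.camera(name): name is "side" or "top"; returns a dict with "color" (400x640x3 uint8, red, green, blue), "camera_matrix" (3x3 intrinsics, pixels), "D" ([k1, k2, p1, p2, k3] as OpenCV has them; the pictures are not rectified), "R" (3x3) and "t" (3): a world point X has camera coordinates R X + t. Camera axes: x right, y down, z forward; pixel columns grow to the right and rows downward; lengths in m; the calibration is good to about 2 mm. A picture is of the moment at which its call begins. There is no depth.
- bot.job_done(): hands the job in; it is judged then, once.
Trained networks look in the newest picture that a camera, given by its name, has taken for a name from the list of things; names that differ only in an ending like _2 or _b are one class to them, and where a whole thing is asked for, a point or a joint stands for the part that bears it (a point fixed in the world has none). Each returns a list of dicts, best first, with "p" (0 to 1); they miss things now and then, are a little off and sometimes report something else, mostly with a low value. They report only what shows in the picture. A call takes as long as a camera call. They do not tell look-alikes from the thing itself.
- bot.boxes_of(camera, query): "extent" ([left, top, right, bottom] in pixels, round what is visible of it).
- bot.trace(camera, query): "region" (400x640 bool, what is visible of it) and "extent" ([left, top, right, bottom] in pixels, round what is visible of it).
- bot.landmark_of(camera, query): "pixel" ([column, row] in pixels: a listed point, or the origin of a listed thing).
The state is a dict: "time": time; "q": joint angles; "qd": joint speeds; "joint_efforts": joint torques, N m; "ee_pos": TCP position; "tcp_rot": TCP orientation; "wrist_force": force on the tool from outside, world axes, zero at the start; "torque": the same for the moment, N m; "opening": finger opening in m; "grasp_force": force on a finger pad.
Only numpy, scipy, OpenCV 4.12 (cv2) and the standard library are available. Lean on these libraries where they do the work, as an engineer would, in place of code of your own. Each camera call takes 0.05 s, during which the arm holds its last target. There are 200 camera calls.

## Working session

There is one attempt and no reset: what is moved stays moved. The work goes in short steps, Python scripts to look and compute and a tool call to move; the robot and the scene stay as the last step left them, time stands still between calls to the robot, and variables do not carry over. Pictures are saved under pics/ and viewed, at most 14 in all, crops included, and the job is handed in when it is done.

Besides the shell and the picture viewer there is one more tool, called by a JSON object that holds its "method" and its "body", one argument or row to a line. send_rows: Moves the arm, as the interface text tells. Its arguments: {"type":"object","properties":{"moves":{"type":"array"},"squeeze":{"type":"number"}},"required":["moves"]}

```bash
mkdir -p pics; cat > h.py <<'E'
from workcell import bot
import numpy as np, cv2
def cam(n,save=None):
    c=bot.camera(n)
    if save: cv2.imwrite('pics/'+save,c['color'][:,:,::-1])
    return c
def at_z(c,px,z):
    u=cv2.undistortPoints(np.array([[px]],float),np.array(c['camera_matrix']),np.array(c['D'])).ravel()
    R=np.array(c['R']);t=np.array(c['t']).ravel();o=-R.T@t;d=R.T@np.array([u[0],u[1],1]);s=(z-o[2])/d[2]
    return o+s*d
def tri(cs,pxs):
    A=[];b=[]
    for c,px in zip(cs,pxs):
        o=at_z(c,px,1.0)*0-np.array(c['R']).T@np.array(c['t']).ravel();d=at_z(c,px,0)-o;d/=np.linalg.norm(d);P=np.eye(3)-np.outer(d,d);A.append(P);b.append(P@o)
    return np.linalg.solve(sum(A),sum(b))
def proj(c,X):
    return cv2.projectPoints(np.array([X],float),cv2.Rodrigues(np.array(c['R']))[0],np.array(c['t'],float).ravel(),np.array(c['camera_matrix']),np.array(c['D']))[0].ravel()
E
python3 - <<'E'
from h import *
Z=dict(cup_plain_mid=.045,cup_white_mid=.045,jigger_mid=.045,lid_mid=.031,mat_cork=0.0,mat_marble=0.,mat_blue=0.,bottle_mid=.145,bucket_mid=.065,muddler_mid=.017)
np.set_printoptions(precision=3,suppress=True)
for n in('top','side'):
    c=cam(n,n+'0.png'); print(n,-np.array(c['R']).T@np.array(c['t']).ravel())
    for k,z in Z.items():
        for d in bot.landmark_of(n,k)[:4]: print(k,round(d['p'],2),np.round(d['pixel'],1),at_z(c,d['pixel'],z)[:2])
E
```

```text
top [ 0.317 -0.002  1.245]
cup_plain_mid 0.97 [230.6 238.8] [0.465 0.249]
cup_white_mid 0.95 [285.9 233.8] [0.472 0.093]
cup_white_mid 0.21 [229.3 233.6] [0.48  0.252]
jigger_mid 0.51 [351.  232.7] [ 0.466 -0.088]
lid_mid 0.81 [394.2 221.5] [ 0.494 -0.214]
mat_cork 0.93 [244.4 179.8] [0.645 0.216]
mat_cork 0.5 [384.4 171.3] [ 0.651 -0.203]
mat_marble 0.94 [407.2 275.2] [ 0.342 -0.245]
mat_marble 0.93 [384.2 169.6] [ 0.656 -0.203]
mat_marble 0.9 [339.2 277.2] [ 0.347 -0.05 ]
mat_marble 0.59 [458.9 239.5] [ 0.436 -0.406]
mat_blue 0.94 [320.7 185.3] [ 0.617 -0.01 ]
bottle_mid 0.58 [162.6 166.3] [0.655 0.413]
bucket_mid 0.84 [456.1 163.4] [ 0.648 -0.401]
muddler_mid 0.61 [284.3 129.6] [0.791 0.091]
side [ 0.464 -0.868  0.74 ]
cup_plain_mid 0.79 [279.  175.5] [0.469 0.245]
cup_white_mid 0.72 [279.5 203.9] [0.466 0.096]
jigger_mid 0.79 [280.5 246.7] [ 0.463 -0.083]
jigger_mid 0.29 [386.4 345.3] [ 0.656 -0.387]
mat_cork 0.97 [337.  189.7] [0.647 0.218]
mat_marble 0.92 [227.5 318. ] [ 0.34  -0.255]
mat_marble 0.83 [280.2 376.4] [ 0.449 -0.405]
mat_marble 0.79 [425.2 278.9] [ 0.806 -0.182]
mat_marble 0.68 [360.8 294. ] [ 0.641 -0.213]
bottle_mid 0.97 [332.6 120.7] [0.655 0.412]
bucket_mid 0.78 [388. 348.] [ 0.652 -0.407]
muddler_mid 0.62 [389.6 207.7] [0.782 0.088]
```

View pics/top0.png

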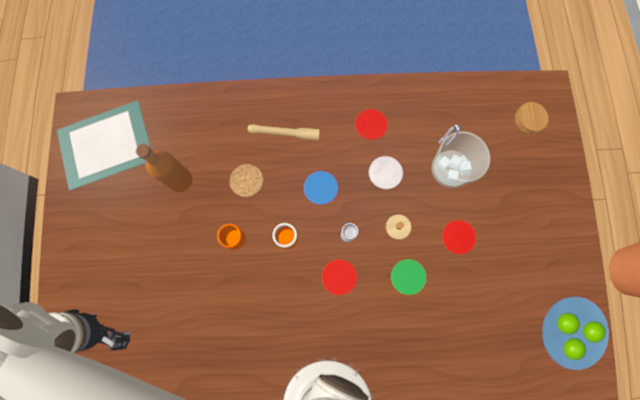

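View pics/side0.png

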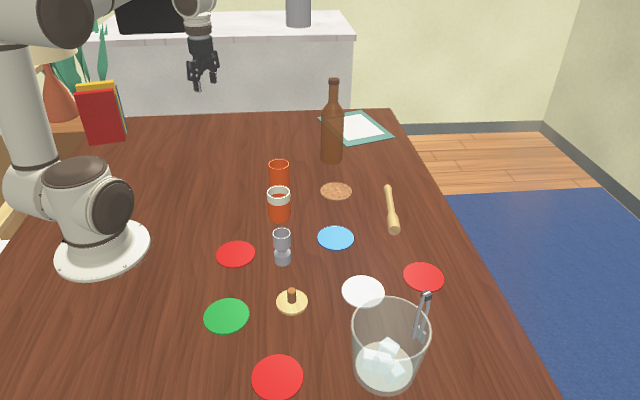

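The top view shows:
- Cups: all-orange (230,237), white-rimmed (285,235).
- Jigger (349,232), lid (398,227).
- Mats: cork (246,180) on the bottle side, blue (321,187), marble (386,172) on the bucket side.

Possible mix-ups:
- **Cups:** the two cups for each other. The white rim at (285,235) settles it.
- **Marble mat:** red (371,124), (339,277), (459,237) and green (408,277) discs. I choose the white one at (386,172).
- **Lid:** the wooden round at (531,117). I choose the one with a knob at (398,227).

Next I'll refine the positions by matching silhouettes and check the choice in a crop.

```bash
cat >> h.py <<'E'
from scipy.optimize import least_squares
CUP=[(0,.032),(.09,.032)];JIG=[(0,.021),(.034,.012),(.044,.012),(.052,.022),(.09,.022)]
JIG=[(0,.021),(.03,.021),(.034,.012),(.044,.012),(.052,.022),(.09,.022)]
LID=[(0,.02),(.006,.036),(.014,.036),(.014,.01),(.048,.01)];MAT=[(0,.05),(.005,.05)]
def mask(c,prof,x,y,z0=0):
    m=np.zeros((1600,2560),np.uint8);a=np.linspace(0,2*np.pi,48)
    rs=[np.array([[x+r*np.cos(t),y+r*np.sin(t),z0+z] for t in a]) for z,r in prof]
    for p,q in zip(rs,rs[1:]):
        P=np.array([proj(c,X) for X in np.vstack([p,q])]); 
        cv2.fillConvexPoly(m,cv2.convexHull(np.round(P*4+1.5).astype(np.int32)),1)
    return cv2.resize(m.astype(np.float32),(640,400),interpolation=cv2.INTER_AREA)
def stats(m): # centroid
    ys,xs=np.nonzero(m>.5); return np.array([xs.mean(),ys.mean()])
def fit(c,k,prof,guess,z0=0):
    """best x,y from one camera by centroid matching; returns x,y,IoU"""
    best=None
    for d in bot.trace(c['name'],k):
        g=at_z(c,stats(d['region']),z0+prof[-1][0]/2)[:2]
        if np.hypot(*(g-guess))<.06: best=d;break
    if best is None: return None
    x=np.array(guess,float);h=z0+prof[-1][0]/2
    for _ in range(4):
        x=x+(at_z(c,stats(best['region']),h)-at_z(c,stats(mask(c,prof,*x,z0)),h))[:2]
    m=mask(c,prof,*x,z0)>.5;r=best['region']
    return np.round([*x,(m&r).sum()/(m|r).sum()],4)
E
sed -i "s/    c=bot.camera(n)/    c=dict(bot.camera(n));c['name']=n/" h.py
python3 - <<'E'
from h import *
L=[('cup_plain_mid',CUP,(.467,.247)),('cup_white_mid',CUP,(.469,.095)),('jigger_mid',JIG,(.464,-.085)),('lid_mid',LID,(.48,-.22)),('mat_cork',MAT,(.646,.217)),('mat_blue',MAT,(.617,-.01)),('mat_marble',MAT,(.648,-.208))]
for n in('top','side'):
    c=cam(n)
    for k,p,g in L: print(n,k,fit(c,k,p,g))
    if n=='top': top=c
    else: sd=c
a=cv2.resize(top['color'][155:295,190:430],(720,420)) 
cv2.imwrite('pics/crop.png',a[:,:,::-1])
o=bot.get_obs();print(o['ee_pos'],o['tcp_rot'],o['opening'],o['time'])
E
```

```text
top cup_plain_mid [0.4706 0.2459 0.9   ]
top cup_white_mid [0.4654 0.0952 0.966 ]
top jigger_mid [ 0.4675 -0.0821  0.9811]
top lid_mid [ 0.4819 -0.2283  0.899 ]
top mat_cork [0.6433 0.2114 0.9659]
top mat_blue [ 0.6103 -0.0089  0.9759]
top mat_marble [ 0.6482 -0.2055  0.9646]
side cup_plain_mid [0.4703 0.2595 0.7762]
side cup_white_mid [0.4633 0.0938 0.934 ]
side jigger_mid [ 0.4656 -0.0848  0.9649]
side lid_mid [ 0.4816 -0.2294  0.9588]
side mat_cork [0.6434 0.2085 0.8807]
side mat_blue [ 0.6082 -0.0121  0.9684]
side mat_marble [ 0.645  -0.1994  0.7302]
[0.24604822 0.49189661 0.23130425] [1.79998196e+02 1.39246658e-03 1.53426468e+02] 0.0854054600960987 1.9
```

View pics/crop.png

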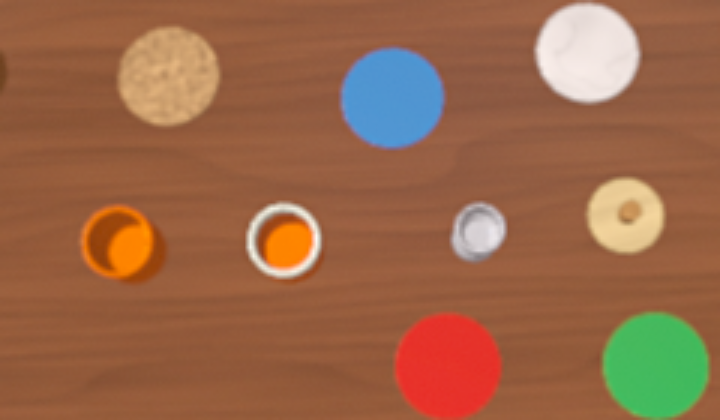

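The crop confirms the white-rimmed cup at crop (284,240), the plain cup at (118,241), the jigger at (478,230), and the knobbed lid at (626,215). I'll move above the white-rimmed cup and turn so the fingers close along x.

{"method": "send_rows", "body": {
  "moves": [0.55, -0.99, 0, 0, 0, -0.46, -1, 0.55, -0.99, 0, 0, 0, -0.46, -1, 0.55, -0.99, 0, 0, 0, -0.46, -1, 0.55, -0.99, 0, 0, 0, -0.46, -1, 0.55, -0.99, 0, 0, 0, -0.46, -1, 0.55, -0.99, 0, 0, 0, -0.46, -1, 0.55, -0.99, 0, 0, 0, -0.46, -1, 0.55, -0.99, 0, 0, 0, -0.46, -1],
  "squeeze": 30
}}

```text
time: 2.9
ee_pos: [0.3564, 0.2931, 0.2314]
tcp_rot: [180.0, -0.0, 121.7]
wrist_force: [0.1, 1.0, 0.5]
opening: 0.085
grasp_force: 0.0
```

{"method": "send_rows", "body": {
  "moves": [0.55, -0.99, 0, 0, 0, -0.46, -1, 0.55, -0.99, 0, 0, 0, -0.46, -1, 0.55, -0.99, 0, 0, 0, -0.46, -1, 0.55, -0.99, 0, 0, 0, -0.46, -1, 0.55, -0.99, 0, 0, 0, -0.46, -1, 0.55, -0.99, 0, 0, 0, -0.46, -1, 0.55, -0.99, 0, 0, 0, -0.46, -1, 0.55, -0.99, 0, 0, 0, -0.46, -1]
}}

```text
time: 3.9
ee_pos: [0.4664, 0.095, 0.2314]
tcp_rot: [180.0, -0.0, 90.0]
wrist_force: [-0.4, 0.7, -0.0]
opening: 0.0857
grasp_force: 0.0
```

{"method": "send_rows", "body": {
  "moves": [0, 0, -0.6, 0, 0, 0, -1, 0, 0, -0.6, 0, 0, 0, -1]
}}

```text
time: 4.15
ee_pos: [0.4658, 0.0961, 0.2002]
tcp_rot: [-180.0, -0.0, 90.2]
wrist_force: [0.1, 0.7, -0.4]
opening: 0.0852
grasp_force: 0.0
```

{"method": "send_rows", "body": {
  "moves": [0, 0, -0.95, 0, 0, 0, -1, 0, 0, -0.95, 0, 0, 0, -1, 0, 0, -0.95, 0, 0, 0, -1, 0, 0, -0.95, 0, 0, 0, -1, 0, 0, -0.9, 0, 0, 0, -1, 0, 0, -0.9, 0, 0, 0, -1, 0, 0, -0.6, 0, 0, 0, -1, 0, 0, 0, 0, 0, 0, -1]
}}

```text
time: 5.15
ee_pos: [0.465, 0.0962, 0.0451]
tcp_rot: [-179.9, 0.0, 90.2]
wrist_force: [-0.7, 0.2, 0.5]
opening: 0.0851
grasp_force: 0.0
```

{"method": "send_rows", "body": {
  "moves": [0, 0, 0, 0, 0, 0, 1, 0, 0, 0, 0, 0, 0, 1, 0, 0, 0, 0, 0, 0, 1, 0, 0, 0, 0, 0, 0, 1]
}}

```text
time: 5.65
ee_pos: [0.4666, 0.0961, 0.0474]
tcp_rot: [179.9, -0.0, 90.2]
wrist_force: [-1.6, 1.1, 6.7]
opening: 0.0641
grasp_force: 34.0
```

{"method": "send_rows", "body": {
  "moves": [0, 0, 0.8, 0, 0, 0, 1, 0, 0, 0.8, 0, 0, 0, 1, 0, 0, 0.8, 0, 0, 0, 1]
}}

```text
time: 6.02
ee_pos: [0.4659, 0.0958, 0.1068]
tcp_rot: [-180.0, 0.0, 90.2]
wrist_force: [0.3, 0.1, -2.9]
opening: 0.0641
grasp_force: 34.2
```

{"method": "send_rows", "body": {
  "moves": [0.88, 0.57, 0, 0, 0, 0, 1, 0.88, 0.57, 0, 0, 0, 0, 1, 0.88, 0.57, 0, 0, 0, 0, 1, 0.88, 0.57, 0, 0, 0, 0, 1, 0.88, 0.57, 0, 0, 0, 0, 1, 0.88, 0.57, 0, 0, 0, 0, 1, 0.88, 0.57, 0, 0, 0, 0, 1, 0.88, 0.57, 0, 0, 0, 0, 1]
}}

```text
time: 7.02
ee_pos: [0.6427, 0.2103, 0.1059]
tcp_rot: [-180.0, 0.0, 90.2]
wrist_force: [-0.5, 0.0, -2.1]
opening: 0.064
grasp_force: 34.2
```

{"method": "send_rows", "body": {
  "moves": [0, 0, -0.7, 0, 0, 0, 1, 0, 0, -0.7, 0, 0, 0, 1, 0, 0, 0, 0, 0, 0, 1, 0, 0, 0, 0, 0, 0, 1]
}}

```text
time: 7.52
ee_pos: [0.6418, 0.2096, 0.0717]
tcp_rot: [180.0, -0.0, 90.2]
wrist_force: [1.0, 0.6, -1.5]
opening: 0.0641
grasp_force: 34.5
```

```bash
python3 - <<'E'
from h import *
o=bot.get_obs();print(o['ee_pos'],o['tcp_rot'],o['wrist_force'],o['opening'])
for n in('top','side'):
    c=cam(n)
    print(n,fit(c,'cup_white_mid',CUP,(.643,.21),.025),fit(c,'mat_cork',MAT,(.643,.21)))
    if n=='side': cv2.imwrite('pics/s1.png',cv2.resize(c['color'][80:280,220:480],(780,600))[:,:,::-1])
E
```

```text
[0.64175523 0.20957506 0.07169931] [ 1.79990518e+02 -2.30752363e-03  9.01566476e+01] [ 0.97071888  0.62681892 -1.53302185] 0.06408669232690337
top [0.6465 0.1783 0.0016] [0.6541 0.1749 0.1531]
side [0.6425 0.2088 0.9433] [0.6399 0.1959 0.5358]
```

View pics/s1.png

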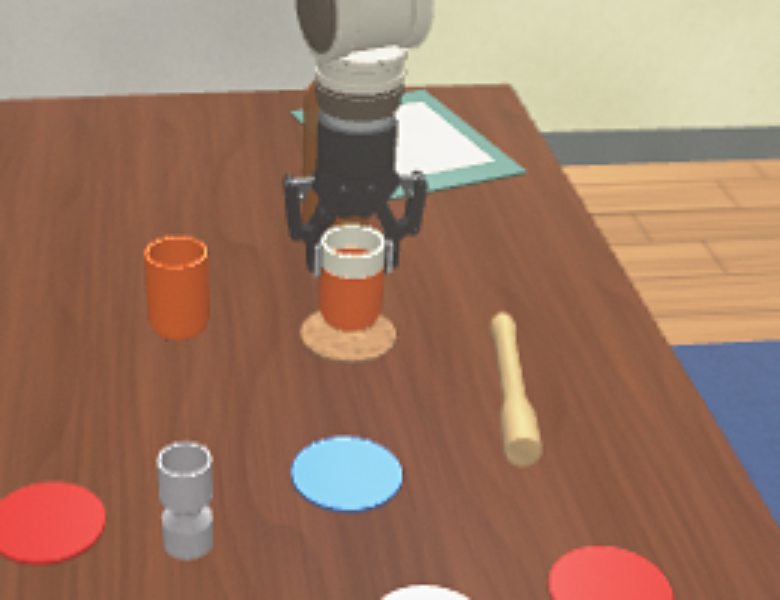

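The side view shows the cup held upright above the cork mat at (350,280) in the crop, well centred. I'll lower it, release and retreat.

{"method": "send_rows", "body": {
  "moves": [0, 0, -0.4, 0, 0, 0, 1, 0, 0, -0.3, 0, 0, 0, 1, 0, 0, -0.1, 0, 0, 0, 1, 0, 0, 0, 0, 0, 0, 1]
}}

```text
time: 8.32
ee_pos: [0.6417, 0.2098, 0.0523]
tcp_rot: [180.0, -0.0, 90.2]
wrist_force: [-5.5, -1.7, 9.1]
opening: 0.0637
grasp_force: 35.3
```

{"method": "send_rows", "body": {
  "moves": [0, 0, 0, 0, 0, 0, -0.2, 0, 0, 0, 0, 0, 0, -1, 0, 0, 0, 0, 0, 0, -1, 0, 0, 0, 0, 0, 0, -1]
}}

```text
time: 8.82
ee_pos: [0.642, 0.2099, 0.0509]
tcp_rot: [-180.0, 0.0, 90.2]
wrist_force: [0.1, -0.8, 0.6]
opening: 0.0854
grasp_force: 0.0
```

{"method": "send_rows", "body": {
  "moves": [0, 0, 0.6, 0, 0, 0, -1, 0, 0, 0.9, 0, 0, 0, -1, 0, 0, 0.9, 0, 0, 0, -1, 0, 0, 0.9, 0, 0, 0, -1, 0, 0, 0.9, 0, 0, 0, -1, 0, 0, 0.8, 0, 0, 0, -1]
}}

```text
time: 9.57
ee_pos: [0.6422, 0.2099, 0.1785]
tcp_rot: [179.9, -0.0, 90.2]
wrist_force: [-0.6, 0.4, 0.4]
opening: 0.0851
grasp_force: 0.0
```

{"method": "send_rows", "body": {
  "moves": [-0.98, 0.2, 0, 0, 0, 0, -1, -0.98, 0.2, 0, 0, 0, 0, -1, -0.98, 0.2, 0, 0, 0, 0, -1, -0.98, 0.2, 0, 0, 0, 0, -1, -0.98, 0.2, 0, 0, 0, 0, -1, -0.98, 0.2, 0, 0, 0, 0, -1, -0.98, 0.2, 0, 0, 0, 0, -1, 0, 0, 0, 0, 0, 0, -1]
}}

```text
time: 10.58
ee_pos: [0.4697, 0.2453, 0.1779]
tcp_rot: [179.9, -0.1, 90.2]
wrist_force: [0.6, 0.4, -0.4]
opening: 0.0855
grasp_force: 0.0
```

```bash
python3 - <<'E'
from h import *
o=bot.get_obs();print(o['ee_pos'],o['tcp_rot'])
for n in('top','side'):
    c=cam(n)
    print(n,fit(c,'cup_white_mid',CUP,(.643,.21),.005),fit(c,'cup_plain_mid',CUP,(.47,.246)))
E
```

```text
[0.46973851 0.24531088 0.17792365] [ 1.79906411e+02 -5.28887793e-02  9.02418397e+01]
top [0.644  0.2105 0.9407] [0.4689 0.2425 0.7799]
side [0.642  0.2082 0.9398] [0.4683 0.2432 0.9566]
```

{"method": "send_rows", "body": {
  "moves": [0, -0.05, -0.95, 0, 0, 0, -1, 0, 0, -0.95, 0, 0, 0, -1, 0, 0, -0.95, 0, 0, 0, -1, 0, 0, -0.95, 0, 0, 0, -1, 0, 0, -0.9, 0, 0, 0, -1, 0, 0, -0.54, 0, 0, 0, -1, 0, 0, 0, 0, 0, 0, -1]
}}

```text
time: 11.75
ee_pos: [0.4702, 0.2433, 0.0445]
tcp_rot: [-179.9, 0.0, 90.2]
wrist_force: [-0.6, 1.1, -0.2]
opening: 0.0857
grasp_force: 0.0
```

{"method": "send_rows", "body": {
  "moves": [0, 0, 0, 0, 0, 0, 1, 0, 0, 0, 0, 0, 0, 1, 0, 0, 0, 0, 0, 0, 1, 0, 0, 0, 0, 0, 0, 1]
}}

```text
time: 12.25
ee_pos: [0.4711, 0.2439, 0.0464]
tcp_rot: [179.9, -0.0, 90.2]
wrist_force: [-0.9, -0.1, 7.0]
opening: 0.062
grasp_force: 34.2
```

{"method": "send_rows", "body": {
  "moves": [0, 0, 0.7, 0, 0, 0, 1, 0, 0, 0.95, 0, 0, 0, 1, 0, 0, 0.95, 0, 0, 0, 1, 0, 0, 0.95, 0, 0, 0, 1, 0, 0, 0.85, 0, 0, 0, 1]
}}

```text
time: 12.88
ee_pos: [0.4705, 0.2436, 0.1571]
tcp_rot: [180.0, -0.0, 90.2]
wrist_force: [0.6, 0.8, -2.3]
opening: 0.062
grasp_force: 33.6
```

```bash
python3 - <<'E'
from h import *
o=bot.get_obs();print(o['ee_pos'],o['tcp_rot'],o['wrist_force'],o['opening'],o['torque'])
for n in('top','side'):
    c=cam(n)
    print(n,fit(c,'cup_plain_mid',CUP,(.47,.243),.11))
    if n=='side': cv2.imwrite('pics/s2.png',cv2.resize(c['color'][50:250,180:440],(780,600))[:,:,::-1])
E
```

```text
[0.47053502 0.24363721 0.15709469] [ 1.79964960e+02 -1.66482752e-02  9.01740348e+01] [ 0.58526094  0.81786578 -2.34032604] 0.0619802663788655 [-0.00889177  0.00512196  0.03044706]
top [0.4628 0.2233 0.2959]
side [0.472  0.2479 0.9591]
```

View pics/s2.png

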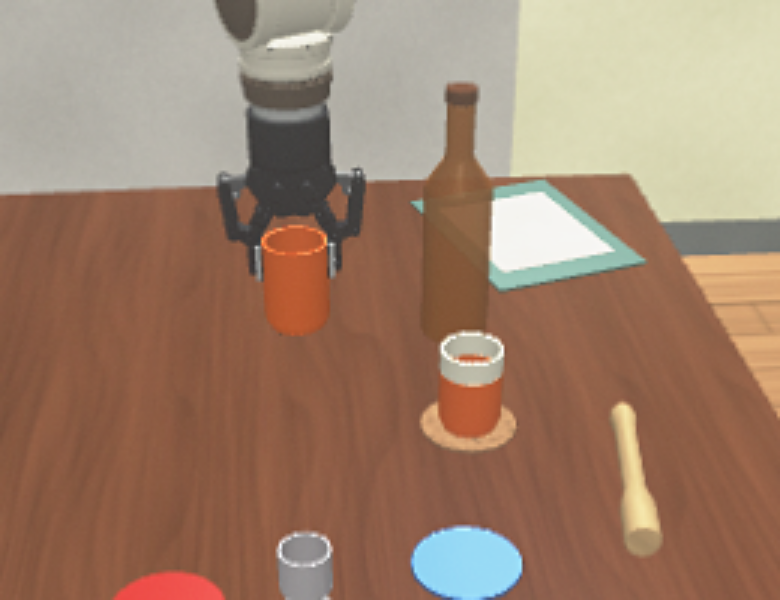

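The cup is held upright at (296,280) in the crop, and the white cup sits centred on the cork at (470,390). I'll carry the plain cup over to the marble mat.

{"method": "send_rows", "body": {
  "moves": [0.37, -0.95, 0, 0, 0, 0, 1, 0.37, -0.95, 0, 0, 0, 0, 1, 0.37, -0.95, 0, 0, 0, 0, 1, 0.37, -0.95, 0, 0, 0, 0, 1, 0.37, -0.95, 0, 0, 0, 0, 1, 0.37, -0.95, 0, 0, 0, 0, 1, 0.37, -0.95, 0, 0, 0, 0, 1, 0.37, -0.95, 0, 0, 0, 0, 1]
}}

```text
time: 14.08
ee_pos: [0.5442, 0.0528, 0.1539]
tcp_rot: [-179.9, 0.0, 90.2]
wrist_force: [0.4, 0.4, -2.3]
opening: 0.0624
grasp_force: 33.8
```

{"method": "send_rows", "body": {
  "moves": [0.37, -0.95, 0, 0, 0, 0, 1, 0.37, -0.95, 0, 0, 0, 0, 1, 0.37, -0.95, 0, 0, 0, 0, 1, 0.37, -0.95, 0, 0, 0, 0, 1, 0.37, -0.95, 0, 0, 0, 0, 1, 0.37, -0.95, 0, 0, 0, 0, 1, 0.37, -0.95, 0, 0, 0, 0, 1, 0.37, -0.95, 0, 0, 0, 0, 1]
}}

```text
time: 15.08
ee_pos: [0.6187, -0.1374, 0.1544]
tcp_rot: [-179.9, -0.0, 90.2]
wrist_force: [0.5, 0.8, -1.6]
opening: 0.0624
grasp_force: 33.8
```

{"method": "send_rows", "body": {
  "moves": [0.37, -0.95, 0, 0, 0, 0, 1, 0.37, -0.95, 0, 0, 0, 0, 1, 0.37, -0.95, 0, 0, 0, 0, 1, 0, 0, -0.8, 0, 0, 0, 1, 0, 0, -0.9, 0, 0, 0, 1, 0, 0, -0.9, 0, 0, 0, 1, 0, 0, -0.6, 0, 0, 0, 1, 0, 0, 0, 0, 0, 0, 1]
}}

```text
time: 16.08
ee_pos: [0.6455, -0.2075, 0.0736]
tcp_rot: [-179.8, -0.0, 90.2]
wrist_force: [0.4, -0.6, -1.5]
opening: 0.062
grasp_force: 34.0
```

```bash
python3 - <<'E'
from h import *
o=bot.get_obs();print(o['ee_pos'],o['tcp_rot'],o['wrist_force'],o['opening'])
z=o['ee_pos'][2]-.0455
for n in('top','side'):
    c=cam(n)
    print(n,z,fit(c,'cup_plain_mid',CUP,(.648,-.205),z),fit(c,'mat_marble',MAT,(.648,-.205)))
    for d in bot.landmark_of(n,'mat_marble')[:4]: print(round(d['p'],2),at_z(c,d['pixel'],0))
    if n=='side': cv2.imwrite('pics/s3.png',cv2.resize(c['color'][180:380,240:500],(780,600))[:,:,::-1])
E
```

```text
[ 0.6455202  -0.20751874  0.07362547] [-1.79849329e+02 -4.89199844e-02  9.01707882e+01] [ 0.38550168 -0.60257087 -1.45546831] 0.06198180032201588
top 0.028125469693809038 None [ 0.6607 -0.1729  0.2005]
0.94 [ 0.81280876 -0.16648907  0.        ]
0.81 [ 0.4500487  -0.40235981  0.        ]
0.7 [ 0.35086298 -0.05406054  0.        ]
0.65 [ 0.65028011 -0.20059931  0.        ]
side 0.028125469693809038 [ 0.6498 -0.2077  0.8554] [ 0.6347 -0.212   0.397 ]
0.81 [ 0.80425596 -0.17706398  0.        ]
0.75 [ 0.33027681 -0.24717787  0.        ]
0.66 [ 0.4450084  -0.40421502  0.        ]
0.64 [ 0.34467225 -0.04564223  0.        ]
```

View pics/s3.png

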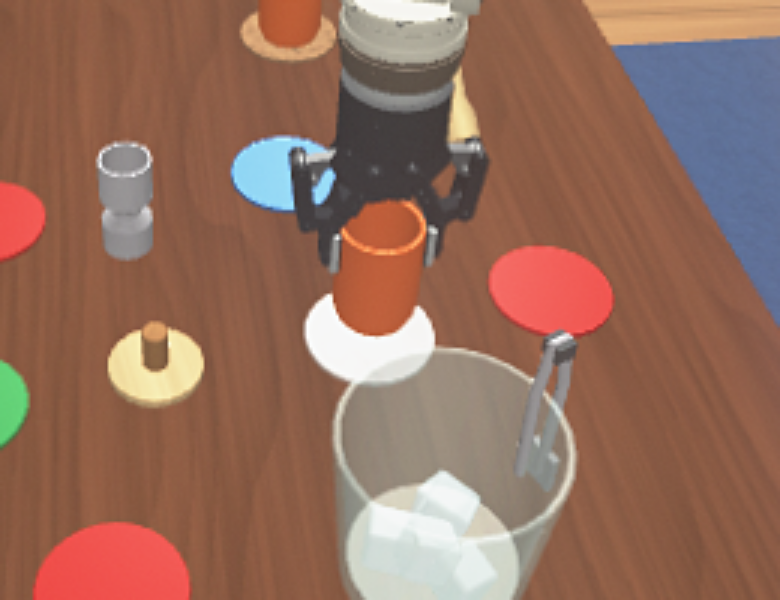

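The plain cup is over the marble mat at (378,330) in the crop, upright and centred, with the bucket well clear. I'll lower and release it.

{"method": "send_rows", "body": {
  "moves": [0, 0, -0.4, 0, 0, 0, 1, 0, 0, -0.35, 0, 0, 0, 1, 0, 0, -0.18, 0, 0, 0, 1, 0, 0, 0, 0, 0, 0, 1]
}}

```text
time: 16.98
ee_pos: [0.6461, -0.2075, 0.0518]
tcp_rot: [-180.0, -0.0, 90.2]
wrist_force: [-0.4, -0.8, -1.8]
opening: 0.0622
grasp_force: 34.2
```

{"method": "send_rows", "body": {
  "moves": [0, 0, 0, 0, 0, 0, -0.2, 0, 0, 0, 0, 0, 0, -1, 0, 0, 0, 0, 0, 0, -1, 0, 0, 0, 0, 0, 0, -1]
}}

```text
time: 17.48
ee_pos: [0.6464, -0.2077, 0.0522]
tcp_rot: [180.0, 0.0, 90.2]
wrist_force: [0.6, -0.0, -0.0]
opening: 0.0857
grasp_force: 0.0
```

{"method": "send_rows", "body": {
  "moves": [0, 0, 0.6, 0, 0, 0, -1, 0, 0, 0.9, 0, 0, 0, -1, 0, 0, 0.9, 0, 0, 0, -1, 0, 0, 0.9, 0, 0, 0, -1, 0, 0, 0.9, 0, 0, 0, -1, 0, 0, 0.8, 0, 0, 0, -1]
}}

```text
time: 18.23
ee_pos: [0.6464, -0.2076, 0.1794]
tcp_rot: [179.9, 0.0, 90.2]
wrist_force: [-0.2, 0.7, -0.3]
opening: 0.0856
grasp_force: 0.0
```

{"method": "send_rows", "body": {
  "moves": [-0.9, 0.62, 0, 0, 0, 0, -1, -0.9, 0.62, 0, 0, 0, 0, -1, -0.9, 0.62, 0, 0, 0, 0, -1, -0.9, 0.62, 0, 0, 0, 0, -1, -0.9, 0.62, 0, 0, 0, 0, -1, -0.9, 0.62, 0, 0, 0, 0, -1, -0.9, 0.62, 0, 0, 0, 0, -1, -0.9, 0.62, 0, 0, 0, 0, -1]
}}

```text
time: 19.23
ee_pos: [0.4657, -0.0832, 0.1784]
tcp_rot: [179.9, 0.0, 90.2]
wrist_force: [0.4, -0.1, -0.0]
opening: 0.0852
grasp_force: 0.0
```

```bash
python3 - <<'E'
from h import *
o=bot.get_obs();print(o['ee_pos'],o['tcp_rot'],o['wrist_force'],o['opening'])
for n in('top','side'):
    c=cam(n)
    print(n,fit(c,'cup_plain_mid',CUP,(.648,-.205),.005),fit(c,'jigger_mid',JIG,(.466,-.084)))
E
```

```text
[ 0.4656521  -0.08316147  0.17838858] [1.79910851e+02 1.50973515e-02 9.01701513e+01] [ 0.35871724 -0.13736229 -0.0443735 ] 0.08524898307373971
top None None
side [ 0.6477 -0.2066  0.9176] [ 0.4665 -0.085   0.9515]
```

{"method": "send_rows", "body": {
  "moves": [0, -0.03, -0.95, 0, 0, 0, -1, 0, 0, -0.95, 0, 0, 0, -1, 0, 0, -0.95, 0, 0, 0, -1, 0, 0, -0.95, 0, 0, 0, -1, 0, 0, -0.9, 0, 0, 0, -1, 0, 0, -0.5, 0, 0, 0, -1, 0, 0, 0, 0, 0, 0, -1]
}}

```text
time: 20.4
ee_pos: [0.4661, -0.0845, 0.0464]
tcp_rot: [-179.9, -0.0, 90.2]
wrist_force: [0.5, 0.5, 0.4]
opening: 0.0855
grasp_force: 0.0
```

{"method": "send_rows", "body": {
  "moves": [0, 0, 0, 0, 0, 0, 1, 0, 0, 0, 0, 0, 0, 1, 0, 0, 0, 0, 0, 0, 1, 0, 0, 0, 0, 0, 0, 1, 0, 0, 0, 0, 0, 0, 1]
}}

```text
time: 21.02
ee_pos: [0.4668, -0.0844, 0.0479]
tcp_rot: [179.9, 0.0, 90.2]
wrist_force: [-0.5, 0.1, 6.1]
opening: 0.0443
grasp_force: 30.3
```

{"method": "send_rows", "body": {
  "moves": [0, 0, 0.6, 0, 0, 0, 1, 0, 0, 0.6, 0, 0, 0, 1, 0, 0, 0.4, 0, 0, 0, 1]
}}

```text
time: 21.4
ee_pos: [0.4667, -0.0844, 0.0885]
tcp_rot: [179.9, 0.0, 90.2]
wrist_force: [-0.1, -1.0, -2.5]
opening: 0.0442
grasp_force: 31.0
```

{"method": "send_rows", "body": {
  "moves": [0.72, 0.37, 0, 0, 0, 0, 1, 0.72, 0.37, 0, 0, 0, 0, 1, 0.72, 0.37, 0, 0, 0, 0, 1, 0.72, 0.37, 0, 0, 0, 0, 1, 0.72, 0.37, 0, 0, 0, 0, 1, 0.72, 0.37, 0, 0, 0, 0, 1, 0.72, 0.37, 0, 0, 0, 0, 1, 0.72, 0.37, 0, 0, 0, 0, 1]
}}

```text
time: 22.4
ee_pos: [0.6109, -0.01, 0.0873]
tcp_rot: [-180.0, 0.0, 90.2]
wrist_force: [0.0, -0.1, -1.4]
opening: 0.0441
grasp_force: 31.0
```

```bash
python3 - <<'E'
from h import *
o=bot.get_obs();print(o['ee_pos'],o['tcp_rot'],o['wrist_force'],o['opening'])
z=.04
for n in('top','side'):
    c=cam(n)
    print(n,z,fit(c,'jigger_mid',JIG,(.61,-.01),z),fit(c,'mat_blue',MAT,(.61,-.01)))
    if n=='side': cv2.imwrite('pics/s4.png',cv2.resize(c['color'][130:330,220:480],(780,600))[:,:,::-1])
E
```

```text
[ 0.61090991 -0.01001182  0.08732565] [-1.79995699e+02  2.00523733e-03  9.01740866e+01] [ 0.01523609 -0.13367361 -1.35180599] 0.04408087764903081
top 0.04 None None
side 0.04 [ 0.6099 -0.0137  0.8506] [ 0.6087 -0.0176  0.8325]
```

View pics/s4.png

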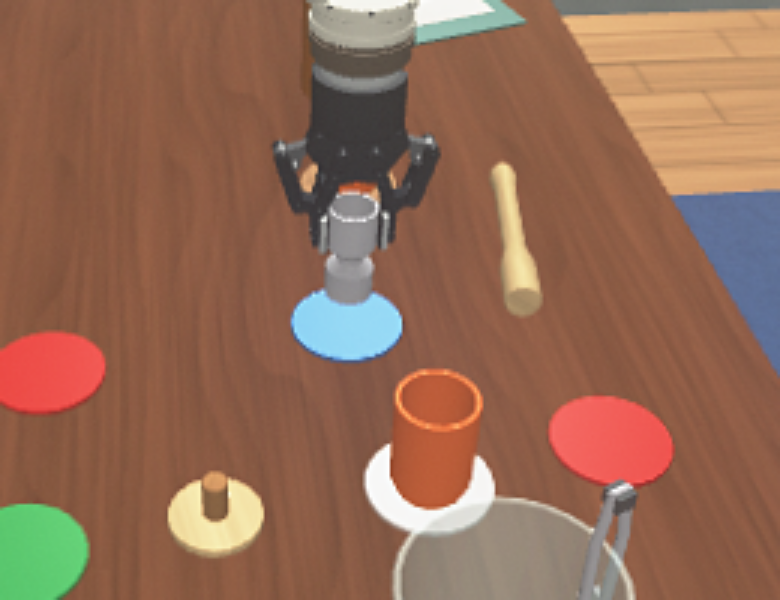

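The jigger is held upright over the blue mat at (348,290) in the crop, and the plain cup is centred on the marble at (432,440). Next I'll lower and release the jigger, then move to the lid.

{"method": "send_rows", "body": {
  "moves": [-0.04, 0, -0.5, 0, 0, 0, 1, 0, 0, -0.5, 0, 0, 0, 1, 0, 0, -0.25, 0, 0, 0, 1, 0, 0, -0.11, 0, 0, 0, 1, 0, 0, 0, 0, 0, 0, 1]
}}

```text
time: 23.32
ee_pos: [0.6094, -0.0104, 0.0532]
tcp_rot: [180.0, 0.0, 90.2]
wrist_force: [-0.4, -0.6, -2.6]
opening: 0.0442
grasp_force: 31.2
```

{"method": "send_rows", "body": {
  "moves": [0, 0, 0, 0, 0, 0, 0.3, 0, 0, 0, 0, 0, 0, -0.3, 0, 0, 0, 0, 0, 0, -1, 0, 0, 0, 0, 0, 0, -1, 0, 0, 0, 0, 0, 0, -1]
}}

```text
time: 23.95
ee_pos: [0.6093, -0.0104, 0.0531]
tcp_rot: [180.0, 0.0, 90.2]
wrist_force: [-0.1, 0.4, -0.2]
opening: 0.0855
grasp_force: 0.0
```

{"method": "send_rows", "body": {
  "moves": [0, 0, 0.6, 0, 0, 0, -1, 0, 0, 0.9, 0, 0, 0, -1, 0, 0, 0.9, 0, 0, 0, -1, 0, 0, 0.9, 0, 0, 0, -1, 0, 0, 0.9, 0, 0, 0, -1, 0, 0, 0.8, 0, 0, 0, -1]
}}

```text
time: 24.7
ee_pos: [0.6094, -0.0104, 0.1803]
tcp_rot: [179.9, 0.0, 90.2]
wrist_force: [-0.1, -0.6, -0.6]
opening: 0.0853
grasp_force: 0.0
```

{"method": "send_rows", "body": {
  "moves": [-0.57, -0.97, 0, 0, 0, 0, -1, -0.57, -0.97, 0, 0, 0, 0, -1, -0.57, -0.97, 0, 0, 0, 0, -1, -0.57, -0.97, 0, 0, 0, 0, -1, -0.57, -0.97, 0, 0, 0, 0, -1, -0.57, -0.97, 0, 0, 0, 0, -1, -0.57, -0.97, 0, 0, 0, 0, -1, -0.57, -0.97, 0, 0, 0, 0, -1]
}}

```text
time: 25.7
ee_pos: [0.4949, -0.2052, 0.1793]
tcp_rot: [179.9, 0.0, 90.2]
wrist_force: [0.8, -0.8, 0.4]
opening: 0.0855
grasp_force: 0.0
```

{"method": "send_rows", "body": {
  "moves": [-0.57, -0.97, 0, 0, 0, 0, -1, 0, 0, 0, 0, 0, 0, -1]
}}

```text
time: 25.95
ee_pos: [0.4805, -0.2298, 0.1793]
tcp_rot: [179.9, 0.0, 90.0]
wrist_force: [0.7, 0.6, 0.8]
opening: 0.0854
grasp_force: 0.0
```

```bash
python3 - <<'E'
from h import *
o=bot.get_obs();print(o['ee_pos'],o['tcp_rot'],o['wrist_force'],o['opening'])
for n in('top','side'):
    c=cam(n)
    print(n,fit(c,'jigger_mid',JIG,(.61,-.01),.005),fit(c,'cup_plain_mid',CUP,(.648,-.205),.005),fit(c,'lid_mid',LID,(.482,-.229)))
E
```

```text
[ 0.48046121 -0.22984449  0.17929252] [1.79934682e+02 4.06833859e-02 9.00396793e+01] [0.70074816 0.58900632 0.84913302] 0.08543826859069338
top [ 0.61   -0.0082  0.9147] [ 0.6491 -0.2084  0.8813] [ 0.4843 -0.2263  0.7897]
side [ 0.6089 -0.011   0.9208] [ 0.6474 -0.2057  0.9425] [ 0.4812 -0.2283  0.9376]
```

{"method": "send_rows", "body": {
  "moves": [0.04, 0.04, -0.95, 0, 0, 0, -1, 0, 0, -0.95, 0, 0, 0, -1, 0, 0, -0.95, 0, 0, 0, -1, 0, 0, -0.95, 0, 0, 0, -1, 0, 0, -0.95, 0, 0, 0, -1, 0, 0, -0.95, 0, 0, 0, -1, 0, 0, -0.6, 0, 0, 0, -1, 0, 0, 0, 0, 0, 0, -1],
  "squeeze": 30
}}

```text
time: 27.35
ee_pos: [0.4815, -0.2272, 0.0197]
tcp_rot: [-179.9, -0.0, 90.2]
wrist_force: [-0.1, -0.0, -0.0]
opening: 0.0852
grasp_force: 0.0
```

{"method": "send_rows", "body": {
  "moves": [0, 0, 0, 0, 0, 0, 0.2, 0, 0, 0, 0, 0, 0, 1, 0, 0, 0, 0, 0, 0, 1, 0, 0, 0, 0, 0, 0, 1, 0, 0, 0, 0, 0, 0, 1, 0, 0, 0, 0, 0, 0, 1]
}}

```text
time: 28.1
ee_pos: [0.4823, -0.2277, 0.021]
tcp_rot: [180.0, 0.0, 90.2]
wrist_force: [-0.6, 0.7, 5.3]
opening: 0.0191
grasp_force: 29.4
```

{"method": "send_rows", "body": {
  "moves": [0, 0, 0.6, 0, 0, 0, 1, 0, 0, 0.9, 0, 0, 0, 1, 0, 0, 0.9, 0, 0, 0, 1, 0, 0, 0.9, 0, 0, 0, 1, 0, 0, 0.9, 0, 0, 0, 1, 0, 0, 0.8, 0, 0, 0, 1]
}}

```text
time: 28.85
ee_pos: [0.482, -0.2276, 0.1471]
tcp_rot: [180.0, 0.0, 90.2]
wrist_force: [0.3, 0.0, -1.0]
opening: 0.0189
grasp_force: 29.4
```

{"method": "send_rows", "body": {
  "moves": [0.83, 0.11, 0, 0, 0, 0, 1, 0.83, 0.11, 0, 0, 0, 0, 1, 0.83, 0.11, 0, 0, 0, 0, 1, 0.83, 0.11, 0, 0, 0, 0, 1, 0.83, 0.11, 0, 0, 0, 0, 1, 0.83, 0.11, 0, 0, 0, 0, 1, 0.83, 0.11, 0, 0, 0, 0, 1, 0.83, 0.11, 0, 0, 0, 0, 1]
}}

```text
time: 29.85
ee_pos: [0.6486, -0.2055, 0.146]
tcp_rot: [-180.0, -0.0, 90.2]
wrist_force: [-0.0, -0.5, -1.0]
opening: 0.0191
grasp_force: 29.4
```

{"method": "send_rows", "body": {
  "moves": [0, 0, -0.4, 0, 0, 0, 1, 0, 0, 0, 0, 0, 0, 1]
}}

```text
time: 30.1
ee_pos: [0.6469, -0.2055, 0.1342]
tcp_rot: [-179.9, -0.0, 90.2]
wrist_force: [-0.9, -0.3, -0.3]
opening: 0.0189
grasp_force: 29.5
```

```bash
python3 - <<'E'
from h import *
o=bot.get_obs();print(o['ee_pos'],o['tcp_rot'],o['wrist_force'],o['opening'])
z=o['ee_pos'][2]-.0205
for n in('top','side'):
    c=cam(n)
    print(n,z,fit(c,'cup_plain_mid',CUP,(.648,-.205),.005),fit(c,'lid_mid',LID,(.648,-.207),z))
    if n=='side': cv2.imwrite('pics/s5.png',cv2.resize(c['color'][180:330,280:475],(780,600),interpolation=cv2.INTER_CUBIC)[:,:,::-1])
E
```

```text
[ 0.6469473  -0.20551782  0.13424601] [-1.79860896e+02 -3.71255889e-02  9.01689602e+01] [-0.87988862 -0.29315134 -0.26821572] 0.01889923954815979
top 0.113746014344335 None None
side 0.113746014344335 None [ 0.646  -0.2106  0.8092]
```

View pics/s5.png

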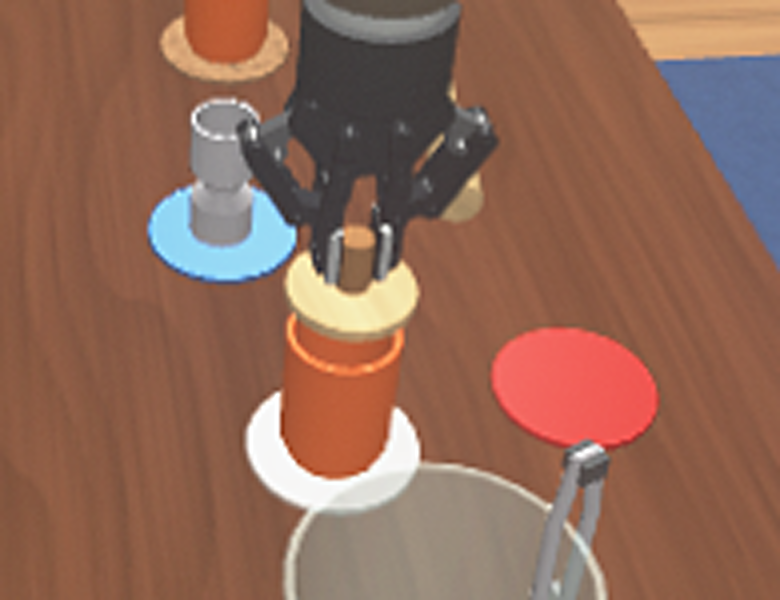

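The lid hangs level above the cup mouth at (350,290) in the crop, with the cup rim at (345,340), so they're aligned. I'll lower it gently.

{"method": "send_rows", "body": {
  "moves": [0.02, 0, -0.3, 0, 0, 0, 1, 0, 0, -0.25, 0, 0, 0, 1, 0, 0, -0.15, 0, 0, 0, 1, 0, 0, -0.1, 0, 0, 0, 1, 0, 0, 0, 0, 0, 0, 1]
}}

```text
time: 31.02
ee_pos: [0.6485, -0.2056, 0.1154]
tcp_rot: [-180.0, -0.0, 90.2]
wrist_force: [0.0, -0.6, -0.7]
opening: 0.0191
grasp_force: 29.5
```

{"method": "send_rows", "body": {
  "moves": [0, 0, -0.1, 0, 0, 0, 1, 0, 0, -0.06, 0, 0, 0, 1, 0, 0, 0, 0, 0, 0, 1]
}}

```text
time: 31.4
ee_pos: [0.6485, -0.2056, 0.1114]
tcp_rot: [-180.0, -0.0, 90.2]
wrist_force: [0.5, 0.1, -1.4]
opening: 0.0193
grasp_force: 29.5
```

```bash
python3 - <<'E'
from h import *
o=bot.get_obs();print(o['ee_pos'],o['tcp_rot'],o['wrist_force'],o['opening'])
c=cam('side')
cv2.imwrite('pics/s6.png',cv2.resize(c['color'][180:330,280:475],(780,600),interpolation=cv2.INTER_CUBIC)[:,:,::-1])
E
```

```text
[ 0.64847819 -0.2055877   0.11143341] [-1.79991145e+02 -2.46125314e-03  9.01716764e+01] [ 0.52495073  0.12203329 -1.39498034] 0.019271814648722463
```

View pics/s6.png

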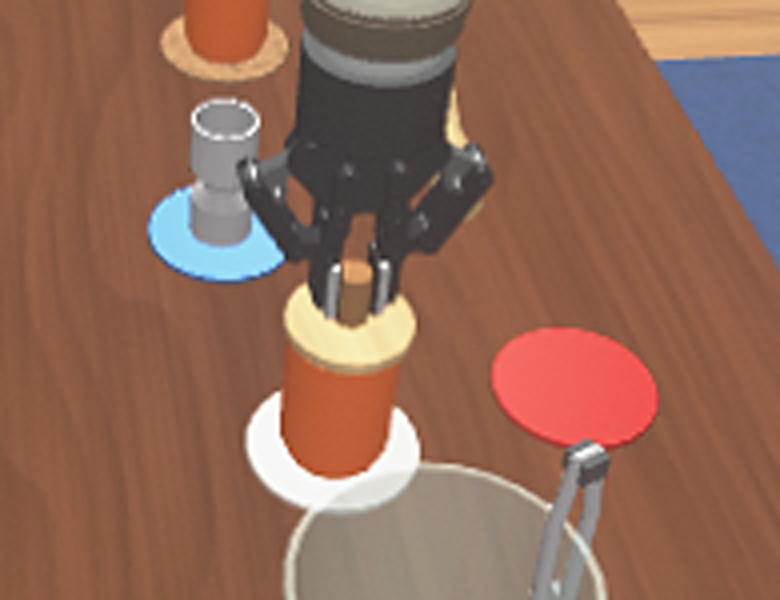

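The lid is nearly seated: the disc spans 285–416 in the crop against the cup rim's 288–403. That puts the lid about 2 mm too far in +x, so I'll correct that, finish lowering and release.

{"method": "send_rows", "body": {
  "moves": [-0.08, 0, 0, 0, 0, 0, 1, 0, 0, -0.06, 0, 0, 0, 1, 0, 0, 0, 0, 0, 0, 1]
}}

```text
time: 31.82
ee_pos: [0.6465, -0.2056, 0.1101]
tcp_rot: [180.0, 0.0, 90.2]
wrist_force: [0.1, -0.0, -0.6]
opening: 0.0187
grasp_force: 29.6
```

{"method": "send_rows", "body": {
  "moves": [0, 0, 0, 0, 0, 0, 0.5, 0, 0, 0, 0, 0, 0, 0.3, 0, 0, 0, 0, 0, 0, 0.1, 0, 0, 0, 0, 0, 0, 0.1]
}}

```text
time: 32.33
ee_pos: [0.6465, -0.2056, 0.11]
tcp_rot: [-180.0, 0.0, 90.2]
wrist_force: [0.4, 0.0, -0.1]
opening: 0.0381
grasp_force: 0.0
```

{"method": "send_rows", "body": {
  "moves": [0, 0, 0.3, 0, 0, 0, 0.1, 0, 0, 0.9, 0, 0, 0, 0.1, 0, 0, 0.9, 0, 0, 0, 0, 0, 0, 0.9, 0, 0, 0, 0, -0.9, 0, 0, 0, 0, 0, 0, -0.9, 0, 0, 0, 0, 0, 0, -0.9, 0, 0, 0, 0, 0, 0, -0.9, 0, 0, 0, 0, 0, 0]
}}

```text
time: 33.33
ee_pos: [0.5559, -0.2056, 0.1857]
tcp_rot: [180.0, 0.0, 90.2]
wrist_force: [-0.8, 0.3, 0.2]
opening: 0.0427
grasp_force: 0.0
```

{"method": "send_rows", "body": {
  "moves": [-0.9, 0, 0.5, 0, 0, 0, 0, -0.9, 0, 0.5, 0, 0, 0, 0, -0.9, 0, 0.5, 0, 0, 0, 0, -0.9, 0, 0.5, 0, 0, 0, 0, -0.9, 0, 0.5, 0, 0, 0, 0, -0.9, 0, 0.5, 0, 0, 0, 0, -0.9, 0, 0, 0, 0, 0, 0, -0.9, 0, 0, 0, 0, 0, 0]
}}

```text
time: 34.33
ee_pos: [0.3758, -0.2056, 0.261]
tcp_rot: [179.9, 0.0, 90.2]
wrist_force: [1.0, -0.3, -0.1]
opening: 0.0427
grasp_force: 0.0
```

```bash
python3 - <<'E'
from h import *
SEAT=[(0,.032),(.095,.032),(.095,.036),(.103,.036),(.103,.01),(.137,.01)]
ims=[]
for n in('top','side'):
    c=cam(n)
    print(n,fit(c,'jigger_mid',JIG,(.61,-.01),.005),fit(c,'cup_plain_mid',CUP,(.648,-.205),.005),fit(c,'lid_mid',LID,(.648,-.207),.089),fit(c,'cup_white_mid',CUP,(.643,.21),.005))
    y0,x0=(140,220) if n=='top' else (180,280)
    ims.append(cv2.resize(c['color'][y0:y0+150,x0:x0+200],(800,600),interpolation=cv2.INTER_CUBIC)[:,:,::-1])
    for k,g in(('bottle_mid',.145),('bucket_mid',.065),('muddler_mid',.017)):
        for d in bot.landmark_of(n,k)[:1]: print(k,at_z(c,d['pixel'],g)[:2])
cv2.imwrite('pics/top9.png',ims[0]);cv2.imwrite('pics/side9.png',ims[1])
E
```

```text
top [ 0.6086 -0.0081  0.9085] [ 0.6227 -0.1929  0.2065] [ 0.6479 -0.2071  0.9026] [0.6456 0.2094 0.9221]
bottle_mid [0.64688219 0.41302748]
muddler_mid [0.78872238 0.091087  ]
side None [ 0.6403 -0.2306  0.4951] [ 0.6466 -0.2086  0.9249] [0.6427 0.2076 0.9576]
bottle_mid [0.64284553 0.40403764]
bucket_mid [ 0.6513934  -0.40655315]
muddler_mid [0.78651685 0.08902378]
```

View pics/side9.png

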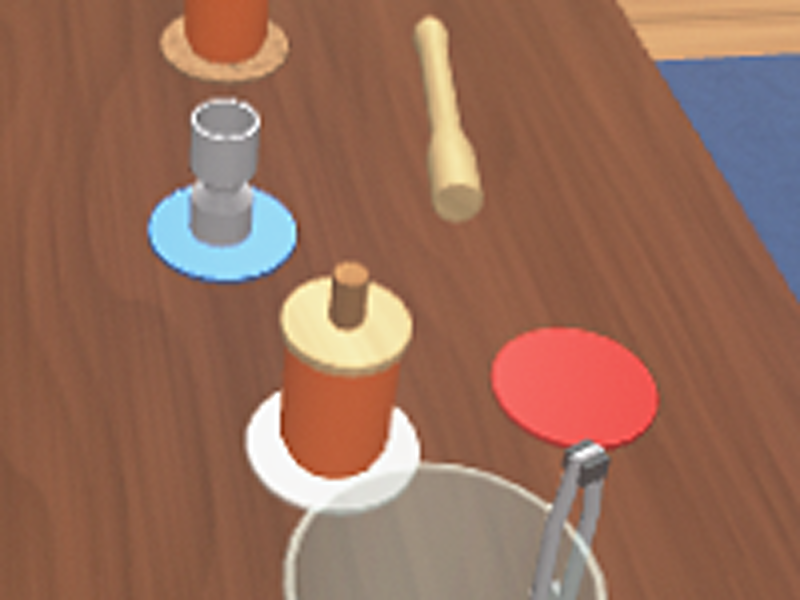

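View pics/top9.png

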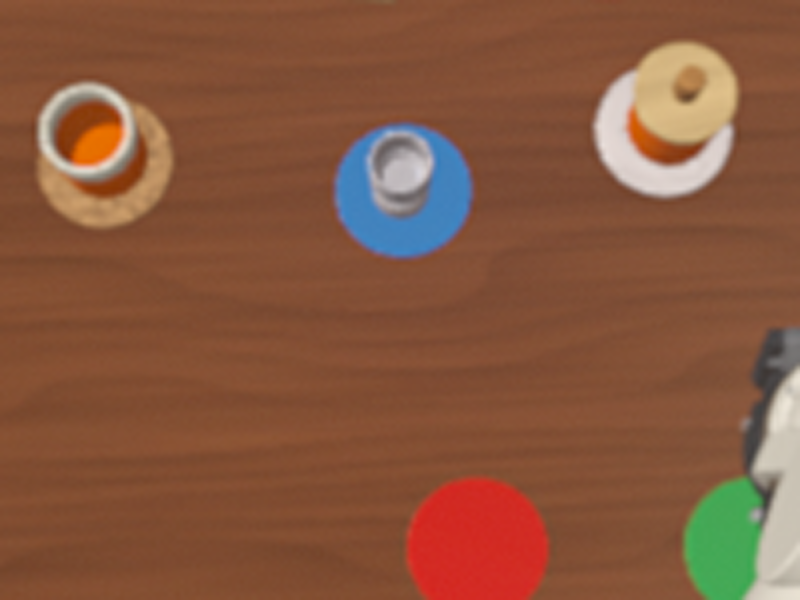

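The lid looks level and seated on the cup (347,330), the jigger is on the blue mat, and the white cup is on the cork. The bottle landmark shifted a little, so I'll compare images directly before handing in.

```bash
python3 - <<'E'
from h import *
for n,b in(('side',dict(bottle=(312,70,352,170),tong=(410,285,435,340),muddler=(378,180,405,238))),('top',dict(bottle=(130,138,196,196),bucket=(428,122,495,190),muddler=(242,120,324,145)))):
    c=cam(n); A=cv2.imread(f'pics/{n}0.png')[:,:,::-1].astype(np.float32).mean(2);B=c['color'].astype(np.float32).mean(2)
    for k,(l,t,r,q) in b.items():
        print(n,k,np.abs(A-B)[t:q,l:r].mean(),cv2.phaseCorrelate(A[t:q,l:r].copy(),B[t:q,l:r].copy(),cv2.createHanningWindow((r-l,q-t),cv2.CV_32F)))
    s=[(.6466,-.2075)]
    if n=='side':
        for dz in(-.006,-.003,0,.003,.006): print(dz,fit(c,'lid_mid',LID,(.647,-.207),.089+dz))
E
```

```text
side bottle 5.0184164 ((0.033359541838667184, 0.0227055609039013), 0.985815616607666)
side tong 0.892606 ((0.5055917668913903, 0.013911371858373656), 0.9954177023569742)
side muddler 0.9891441 ((0.5534617857972961, -0.0057080439625316615), 1.0089108989562516)
-0.006 [ 0.6488 -0.2026  0.9467]
-0.003 [ 0.6481 -0.2056  0.9454]
0 [ 0.6471 -0.2086  0.9401]
0.003 [ 0.6461 -0.2119  0.9234]
0.006 [ 0.6451 -0.2153  0.9134]
top bottle 15.808168 ((-4.92820762119095e-05, 0.02612523250453691), 0.9657394784468192)
top bucket 17.597382 ((0.07756523164321294, -0.05506577459730977), 0.9023633941456124)
top muddler 15.7299185 ((-0.14341734558531272, 0.6448266477415654), 0.9641624541812472)
```

```bash
python3 -c "
from h import *
print(bot.job_done())"
```

```text
the job is handed in; nothing more can be done
None
```

The job is handed in at about 34 s: white-rimmed cup on the cork mat by the rum bottle, all-orange cup on the marble mat by the ice bucket with the lid sitting level, jigger upright on the blue mat between them, everything released; in the images the bottle, bucket and muddler had not moved.

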